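# Walk the tube block home against the heater's fence

## Robot

A 6-joint arm with a two-finger parallel gripper is mounted at the origin on the work surface; the furniture and walls round the work are solid. World frame = base frame: x ahead of the robot, y to its left, z up, the work surface at z = 0. Lengths are in mm, angles in degrees, forces in N, time in s.
With the tool pointing down it reaches from about 300 to 775 mm from the base axis. Payload 14.6 kg.
Tool frame: the origin (TCP) lies at the very end of the fingers, on their centre line; the grasp point (between the pads) lies 19 mm behind it; z points along the fingers, x is the direction in which the jaws open and shut, and the axes are right-handed (so a half turn about z gives the same grasp; the last joint's range is limited). The gripper opens to 85 mm and grips with 20 to 120 N. Pads are 22 mm wide; open, the fingers measure 114 mm over their backs; the gripper's body (76 mm by 85 mm) begins 54 mm behind the grasp point. The pads swing forward as they close: fully open they stand 13 mm farther back than shut.
Start: joints at [-73.144, 17.183, 87.147, -0, 75.671, -3.816], TCP at [194.155, -514.581, 231.281] pointing down, gripper open.
Joint ranges: [-173.82, 173.82], [-45.26, 126.66], [13.44, 144.39], [-59.66, 239.66], [0, 175.72], [-146.38, 146.38]. Speed limits (degrees/s): [127.2, 127.2, 147.25, 180, 180, 180].

## Interface

Orientations are given as a 3x3 rotation matrix whose columns are the frame's x, y, z axes.
In Python, from workcell import arm, fingers, kinematics, telemetry, eyes, sign_off, models gives the robot as it stands. The module is installed in compiled form; this text tells all that it offers. Calls block until the motion is done:
- arm.move_to(position, orientation): joint-space move of the TCP to a pose.
- arm.line_to(position, vel=150, ori=None, max_force=None): straight line of the TCP; ori=None keeps the orientation; vel is the mean speed in mm/s. With max_force (N) it stops when the force on the tool has changed by that much, and returns True; else False.
- arm.set_joints(angles): joint-space move.
- fingers.command_gripper(opening, effort=None): finger opening in mm; effort is the grip in N (None keeps the last); returns when the fingers have stopped.
- arm.dwell(seconds).
- kinematics.inverse_kinematics(position, orientation): joint angles nearest the present ones, or None.
- telemetry.observe(): the state.
- eyes.capture(name): name is "side" or "top"; returns a dict with "image" (384x512x3 uint8, red, green, blue), "fx", "fy", "cx", "cy" (pixels), "world_from_camera" (4x4, takes a point from camera to world coordinates). Camera axes: x right, y up, looking along -z (the intrinsics and any distortion apply to the point x, -y, -z); pixel columns grow to the right and rows downward; lengths in mm; the calibration is good to about 2 mm. A picture is of the moment at which its call begins. There is no depth.
A pose or a line that the arm cannot do raises arm.Unreachable and nothing moves.
- sign_off(): hands the job in, once; it reports no verdict.
Trained networks look in the newest picture that a camera, given by its name, has taken for a name from the list of things; names that differ only in an ending like _2 or _b are one class to them, and where a whole thing is asked for, a point or a joint stands for the part that bears it (a point fixed in the world has none). Each returns a list of dicts, best first, with "score" (0 to 1); they miss things now and then, are a little off and sometimes report something else, mostly with a low value. They report only what shows in the picture. A call takes as long as a camera call.
- models.search_frame(query, camera): "xy" ([column, row] in pixels, amid what is visible of it).
- models.mark_of(query, camera): "xy" ([column, row] in pixels: a listed point, or the origin of a listed thing).
The state is a dict: "clock": time; "joint_positions": joint angles; "qvel": joint speeds; "joint_efforts": joint torques, N m; "ee_pos": TCP position; "eef_rot": TCP orientation; "wrist_force": force on the tool from outside, world axes, zero at the start; "wrist_torque": the same for the moment, N m; "grip_width": finger opening in mm.
Only numpy, scipy, OpenCV 4.12 (cv2) and the standard library are available. Lean on these libraries where they do the work, as an engineer would, in place of code of your own. Each camera call takes 0.05 s, during which the arm holds its last target.

## Task

The heavy aluminium tube block stands askew on the block heater. Walk it round and back by pushing at its corners and sides with the fingertips, without lifting it, until its notched face sits flush against the heater's fence with the sprung brass probe in the middle of the notch. Push it steadily rather than knocking it, leave the other things on the bench alone, and take the hand away at the end.

Things in the scene. Friction and masses are not known exactly. Their poses are not given: they have to be found in the camera images.
- heater: Block heater fixed to the bench: low white housing 250 mm deep (x) by 240 mm wide (y) with a flat dark heating plate on top, its surface 38 mm above the bench. Origin: centre of its underside. +x points to its back, where the fence stands; -x is the front with knob and display. Place and yaw (up to 0.2 rad either way) differ each time.
- fence_foot (a point): Foot of the fence's flat front face, half-way along it, on the heating plate's surface (83 mm behind the heater's centre). Axes as the heater's: +x into the fence, y along it, z up. The fence is a fixed aluminium bar 158 mm long (y), 32 mm high, 12 mm thick.
- probe (a joint): Sprung brass probe, a pin 13 mm thick, mid-fence, axis 18 mm above the plate. Free (0) it stands 13 mm out of the fence face; the reading is how far it is pushed in (m), at most 0.007. Soft spring, about 1 N: it cannot push the block back. Block home: the notch floor holds it about 0.004 in. If the notch misses it, it stops the block 6 mm off the fence.
- block: Aluminium tube block flat on the heating plate, about 0.85 kg, 90 (x) by 124 (y) by 40 mm high, 15 empty wells in its top. Origin: centre of its underside. Its +x face has a notch in the middle, 34 mm wide, 9 mm deep, full height; the other faces are plain. Starts 60 to 90 mm short of home, turned 0.4 to 0.9 rad anticlockwise from above. Slides with 3 to 7 N; turns if pushed off centre.
- notch_face (a point): Point in the plane of the block's notched face, half-way along it, at its lower edge, 45 mm from the block's centre (in the mouth of the notch). Axes as the block's: +x out of the notched face, z up. With the block home it coincides with fence_foot.
- beaker_100: empty clear glass beaker, 59x56x71 mm; stands on the bench right of the heater; origin at the centre of its underside. Bystander, to be left alone.
- dropper_1: brown dropper bottle with a red teat, 37 mm across, 96 mm high; stands on the bench right of the heater; origin at the centre of its underside. Bystander, to be left alone.
- weighing_bottle: small clear glass weighing bottle, 36 mm across, 52 mm high; stands on the bench right of the heater; origin at the centre of its underside. Bystander, to be left alone.
- stopper_0: red rubber stopper, 25 mm across, 24 mm high; stands on the bench to the right of the heater's front corner; origin at the centre of its underside. Bystander, to be left alone.

How it is judged (in metres and radians):
At the end, for the whole second after the job is handed in: The block lies flat and at rest on the heating plate, its notched face flush with the fence (within 3 mm and 0.035 rad), its notch centred on the probe within 10 mm, the probe tip held 1.5 to 6.5 mm in by the floor of the notch (x of notch_face in the frame of fence_foot between -0.003 and 0.003 m and y of notch_face in the frame of fence_foot between -0.01 and 0.01 m and angle between the x axis of block and the x axis of heater, either way round below 0.035 rad and angle between block's own z axis and vertical below 0.03 rad and value of joint probe between 0.0015 and 0.0065 m and linear speed of block below 0.01 m/s); the robot touches nothing.
It fails at once if the block is lifted off the heating plate (more than 6 mm) or tipped (z of notch_face in the frame of fence_foot above 0.006 m or angle between block's own z axis and vertical above 0.12 rad).
It fails at once if the block is knocked (faster than 0.3 m/s) (linear speed of block above 0.3 m/s).
It fails at once if another thing on the bench is moved (more than 20 mm) (distance of any of beaker_100, dropper_1, weighing_bottle, stopper_0 from where it was at the start of the episode above 0.02 m).
It also fails if it takes over 64 s, if anything falls off the work surface, if the arm or the gripper's body presses on something with over 40 N, if the wrist force passes 120 N, or if a joint passes its speed limit or range.

## Working session

There is one attempt and no reset: what is moved stays moved. The work goes in short steps, each a Python script; the robot and the scene stay as the last script left them, time stands still between calls to the robot, and variables do not carry over. Pictures are saved under pics/ and viewed, and the job is handed in when it is done.

```bash
mkdir -p pics; ls
cat > h.py <<'E'
import numpy as np, cv2
from workcell import arm, fingers, kinematics, telemetry, eyes, sign_off, models
def snap(cam,name=None):
    c=eyes.capture(cam)
    if name: cv2.imwrite(f'pics/{name}.png',c['image'][:,:,::-1])
    return c
def proj(c,P):
    P=np.atleast_2d(P).astype(float); W=np.linalg.inv(c['world_from_camera'])
    q=P@W[:3,:3].T+W[:3,3]
    return np.c_[c['cx']+c['fx']*q[:,0]/-q[:,2], c['cy']+c['fy']*(-q[:,1])/-q[:,2]]
def ray(c,uv):
    W=np.array(c['world_from_camera']); d=np.array([(uv[0]-c['cx'])/c['fx'],-(uv[1]-c['cy'])/c['fy'],-1])
    return W[:3,3],W[:3,:3]@d
def onz(c,uv,z):
    o,d=ray(c,uv); return o+d*(z-o[2])/d[2]
E
python3 - <<'E'
from h import *
s=telemetry.observe(); print({k:np.round(v,2).tolist() for k,v in s.items()})
for cam in('side','top'):
    c=snap(cam,cam+'0'); print(cam,{k:(np.round(v,3).tolist()) for k,v in c.items() if k!='image'})
    print(c.keys())
    for q in('heater','fence_foot','block','notch_face','probe'):
        print(q,[ (np.round(r['xy'],1).tolist(),round(r['score'],2)) for r in models.mark_of(q,cam)][:3])
    for q in ('beaker_100','dropper_1','weighing_bottle','stopper_0','block','heater'):
        print(q,[ (np.round(r['xy'],1).tolist(),round(r['score'],2)) for r in models.search_frame(q,cam)][:3])
E
```

```text
pics
{'clock': 0.0, 'joint_positions': [-73.14, 17.22, 87.18, -0.0, 75.67, -3.82], 'qvel': [0.06, -0.0, -0.0, -0.01, -0.04, -0.04], 'joint_efforts': [0.0, -54.35, -36.18, -0.0, 0.0, -0.0], 'ee_pos': [194.08, -514.34, 230.7], 'eef_rot': [[0.35, -0.94, -0.0], [-0.94, -0.35, 0.0], [-0.0, -0.0, -1.0]], 'wrist_force': [-0.07, -0.17, 0.8], 'wrist_torque': [0.06, 0.03, 0.02], 'grip_width': 85.44}
side {'fx': 484.63, 'fy': 484.63, 'cx': 250.297, 'cy': 190.522, 'world_from_camera': [[0.982, 0.131, -0.136, 428.176], [-0.188, 0.619, -0.762, -606.264], [-0.016, 0.774, 0.633, 604.563], [0.0, 0.0, 0.0, 1.0]]}
dict_keys(['image', 'fx', 'fy', 'cx', 'cy', 'world_from_camera'])
heater [([257.3, 164.2], 0.92)]
fence_foot [([292.6, 143.9], 0.8)]
block [([237.6, 152.1], 0.74)]
notch_face [([247.2, 143.2], 0.9)]Traceback (most recent call last):
  File "<stdin>", line 7, in <module>
ValueError: it knows: beaker, block, dropper, fence_foot, heater, notch_face, stopper, weighing_bottle
```

Run:
```python
from h import *
Z={'heater':0,'fence_foot':38,'block':38,'notch_face':38}
obs={}
for cam in('side','top'):
    c=snap(cam,cam+'0')
    if cam=='top': print({k:(np.round(v,3).tolist()) for k,v in c.items() if k!='image'})
    for q in('heater','fence_foot','block','notch_face','beaker','dropper','weighing_bottle','stopper'):
        for r in models.mark_of(q,cam)[:3]:
            print(cam,q,np.round(r['xy'],1),round(r['score'],2),onz(c,r['xy'],Z.get(q,0)).round(1))
            obs.setdefault(q,{}).setdefault(cam,ray(c,r['xy']))
for q,o in obs.items():
    if len(o)==2:
        (a,d),(b,e)=o['side'],o['top']; d=d/np.linalg.norm(d); e=e/np.linalg.norm(e)
        t=np.linalg.lstsq(np.c_[d,-e],b-a,rcond=None)[0]; p,r=a+t[0]*d,b+t[1]*e
        print(q,((p+r)/2).round(1),np.linalg.norm(p-r).round(1))
```

```text
side heater [257.8 161.8] 0.89 [591.6 213.    0. ]
side fence_foot [291.9 145.1] 0.75 [662.5 204.6  38. ]
side block [238.3 149.5] 0.63 [550.6 212.2  38. ]
side block [245.9 143.5] 0.33 [570.  230.7  38. ]
side notch_face [247.6 141.8] 0.88 [574.6 236.3  38. ]
side notch_face [256.5 162. ] 0.71 [578.6 161.4  38. ]
side beaker [179.6 280.2] 0.86 [403.4 -79.    0. ]
side dropper [223.4 256. ] 0.79 [480.3 -40.9   0. ]
side weighing_bottle [290.8 254. ] 0.89 [593.1 -59.6   0. ]
side stopper [178.3 249.5] 0.55 [406.4 -10.2   0. ]
{'fx': 458.121, 'fy': 458.121, 'cx': 260.03, 'cy': 197.38, 'world_from_camera': [[0.104, 0.972, -0.211, 367.5], [-0.995, 0.101, -0.024, 59.035], [-0.002, 0.213, 0.977, 894.848], [0.0, 0.0, 0.0, 1.0]]}
top heater [194.3 183. ] 0.76 [576.9 215.8   0. ]
top fence_foot [204.1 132.6] 0.7 [671.7 203.7  38. ]
top block [194.2 194.7] 0.92 [545.  206.2  38. ]
top notch_face [180.6 181.5] 0.86 [568.2 235.9  38. ]
top beaker [338.2 289.2] 0.64 [397.7 -86.5   0. ]
top weighing_bottle [329.5 192.1] 0.76 [586.3 -56.2   0. ]
top stopper [301.7 279.1] 0.42 [409.4 -15.4   0. ]
heater [585.2 216.6  -4.1] 14.4
fence_foot [666.3 203.3  40.2] 8.7
block [547.  205.6  42. ] 5.4
notch_face [571.5 236.   37.5] 6.3
beaker [400.6 -85.2   6.8] 6.2
weighing_bottle [590.6 -56.9  -3.7] 6.7
stopper [407.9 -15.1   5.1] 2.5
```

View pics/side0.png

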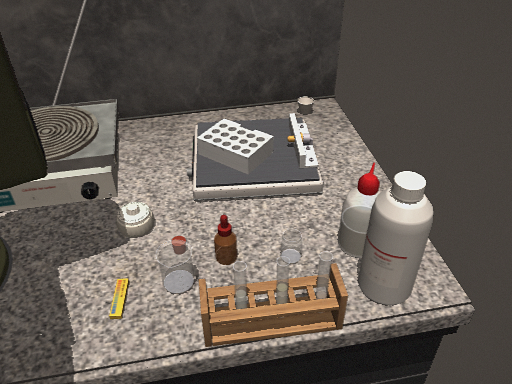

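View pics/top0.png

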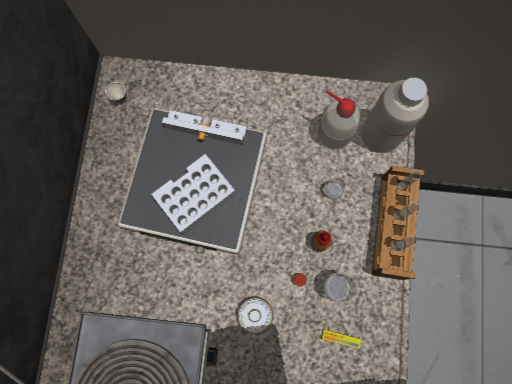

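Run:
```python
import cv2
a=cv2.imread('pics/top0.png')[100:260,110:280]; cv2.imwrite('pics/top0z.png',cv2.resize(a,None,fx=3.7,fy=3.7,interpolation=cv2.INTER_CUBIC))
a=cv2.imread('pics/side0.png')[90:210,180:340]; cv2.imwrite('pics/side0z.png',cv2.resize(a,None,fx=4.8,fy=4.8,interpolation=cv2.INTER_CUBIC))
```

```text
(no output)
```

View pics/top0z.png

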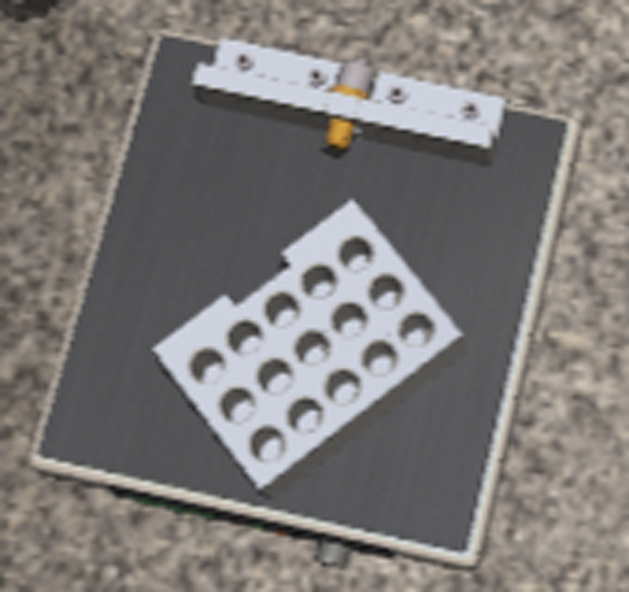

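View pics/side0z.png

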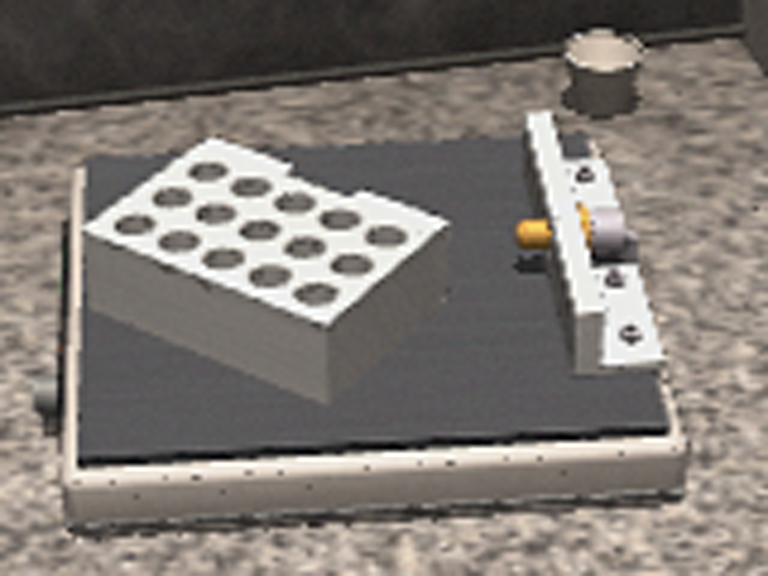

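```bash
cat > fit.py <<'E'
from h import *
from scipy.optimize import least_squares
def rz(a): return np.array([[np.cos(a),-np.sin(a),0],[np.sin(a),np.cos(a),0],[0,0,1]])
def T(p,q): return rz(p[2]).dot(np.array(q,float).T).T+np.array([p[0],p[1],0])
TC=[(45,62,78),(45,-62,78),(-45,-62,78),(-45,62,78)]
HC=[(125,120,38),(125,-120,38),(-125,-120,38),(-125,120,38)]
E
python3 - <<'E'
from fit import *
t=lambda a:np.array(a)/3.7+[110,100]-0.4; s=lambda a:np.array(a)/4.8+[180,90]-0.4
bt=t([(153,350),(352,200),(462,335),(262,489)]); bs=s([(210,138),(448,222),(330,325),(85,232)])
ht=t([(160,35),(578,120),(472,565),(35,462)])
C={'top':eyes.capture('top'),'side':eyes.capture('side')}
def f(p): return np.r_[(proj(C['top'],T(p[:3],TC))-bt).ravel(),(proj(C['side'],T(p[:3],TC))-bs).ravel()]
r=least_squares(f,[547,206,.6]); print(r.x,r.fun.round(1))
for cam,ob in(('top',bt),('side',bs)):
    rr=least_squares(lambda p:(proj(C[cam],T(p,TC))-ob).ravel(),[547,206,.6]); print(cam,rr.x,rr.fun.round(1))
h=least_squares(lambda p:(proj(C['top'],T(p[:3],HC))-ht).ravel(),[585,210,0.1]); print('h',h.x,h.fun.round(1))
F=[(83,79,38),(83,-79,38),(83,79,70),(83,-79,70),(83,0,38)]
print((proj(C['top'],T(h.x,F))-[110,100]+.4)*3.7)
print((proj(C['side'],T(h.x,F))-[180,90]+.4)*4.8,(proj(C['side'],T(h.x,HC))-[180,90]+.4)*4.8)
E
```

```text
[542.43089401 201.99282163   0.78468082] [ 0.4 -0.5  0.4 -0.8  0.5 -0.8  0.4 -0.1 -0.3 -0.7 -0.  -0.8 -1.  -0.3
 -1.3 -0.6]
top [541.3744546  202.6266742    0.78160276] [-0.1 -0.1  0.1 -0.2  0.1 -0.1 -0.1  0.4]
side [543.43777589 199.83491298   0.78976584] [ 0.1 -0.2  0.7 -0.4 -0.1  0.3 -0.7  0.1]
h [ 5.78955462e+02  2.11625587e+02 -1.18100410e-01] [-1.4 -3.4  2.6 -1.4  2.2  2.1 -3.3  1.8]
[[207.39552585 109.83432501]
 [494.98399216 171.7740683 ]
 [194.80009792  87.65140196]
 [492.64006832 151.62595614]
 [350.57535324 140.6718682 ]]
[[514.49749142 173.86206299]
 [564.76624898 378.9659047 ]
 [516.76097083 112.82481954]
 [568.42950167 314.36219805]
 [538.10676353 270.19132684]] [[591.51362395 123.62105921]
 [685.9628164  435.13173692]
 [ 48.7386797  471.32585352]
 [ 61.79017203 150.43503548]]
```

Run:
```python
import cv2
a=cv2.imread('pics/top0.png')[105:145,155:252]; cv2.imwrite('pics/top0f.png',cv2.resize(a,None,fx=8,fy=8,interpolation=cv2.INTER_CUBIC))
a=cv2.imread('pics/side0.png')[108:172,275:325]; cv2.imwrite('pics/side0f.png',cv2.resize(a,None,fx=9,fy=9,interpolation=cv2.INTER_CUBIC))
```

```text
(no output)
```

View pics/top0f.png

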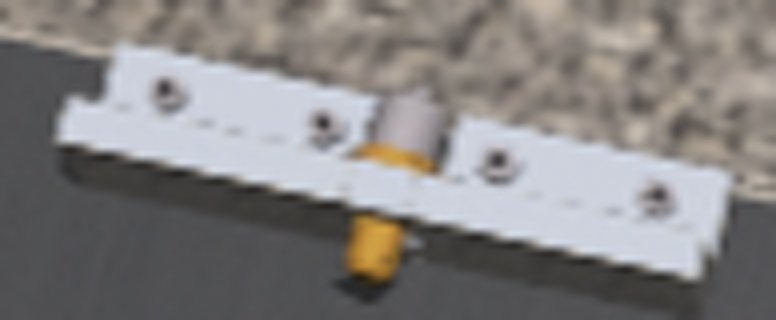

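View pics/side0f.png

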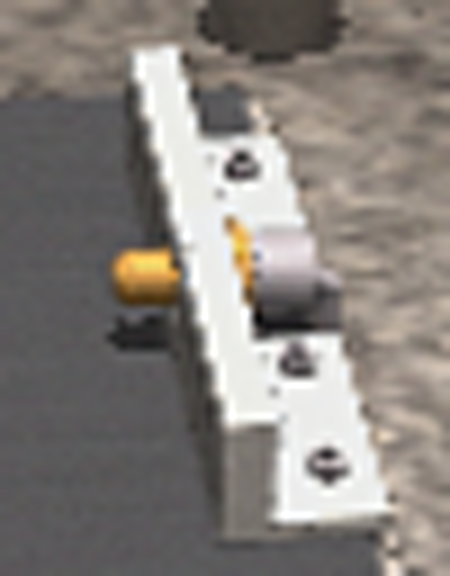

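```bash
cat >> fit.py <<'E'
FT=[(0,79,70),(0,-79,70),(12,79,70),(12,-79,70)]
E
python3 - <<'E'
from fit import *
ft=np.array([(57,143),(700,278),(65,97),(713,228)])/8+[155,105]-.4
fs=np.array([(133,55),(222,425),(180,50),(275,415)])/9+[275,108]-.4
C={'top':eyes.capture('top'),'side':eyes.capture('side')}
for cs in (('top',),('side',),('top','side')):
    f=lambda p:np.concatenate([(proj(C[c],T(p,FT))-{'top':ft,'side':fs}[c]).ravel() for c in cs])
    r=least_squares(f,[666,203,-.12]); print(cs,r.x,r.fun.round(1))
E
```

```text
('top',) [ 6.63459118e+02  2.03409568e+02 -1.09496516e-01] [-0.2  0.   0.  -0.2  0.4  0.  -0.2  0.2]
('side',) [ 6.64609813e+02  2.01865843e+02 -1.31154103e-01] [-0.2 -0.8 -0.1  0.1  0.1 -0.5  0.2  0.9]
('top', 'side') [ 6.64076048e+02  2.03047142e+02 -1.19370185e-01] [ 0.1 -0.6  0.2 -0.1  0.8 -0.6 -0.   0.3 -1.  -1.  -0.1 -0.3 -0.7 -0.7
  0.2  0.5]
```

```bash
cat >> fit.py <<'E'
YH=-0.119
xh=np.array([np.cos(YH),np.sin(YH),0]); yh=np.array([-np.sin(YH),np.cos(YH),0])
FOOT=np.array([664.,203.,38.])
def R(a=YH):
    x=np.array([np.cos(a),np.sin(a),0]); y=np.array([-np.sin(a),np.cos(a),0])
    return np.c_[y,x,[0,0,-1]]
def st(): 
    s=telemetry.observe(); print('t',round(s['clock'],2),'p',np.round(s['ee_pos'],1),'F',np.round(s['wrist_force'],1),'w',round(s['grip_width'],1))
    return s
E
python3 - <<'E'
from fit import *
fingers.command_gripper(0,20)
p=np.array([449.,179.,170.])
for r in(R(),R(YH+np.pi)): print(kinematics.inverse_kinematics(p,r), kinematics.inverse_kinematics(p-[0,0,118],r))
arm.move_to(p,R()); st()
snap('top','top1'); snap('side','side1')
E
```

```text
[ 1.73928322e+01  1.23329807e+01  1.01876443e+02 -2.54444375e-14
  6.57905759e+01 -6.57889701e+01] [ 1.73928322e+01  2.25477997e+01  1.06946760e+02 -2.54444375e-14
  5.05054401e+01 -6.57889701e+01]
[ 1.73928322e+01  1.23329807e+01  1.01876443e+02 -2.54444375e-14
  6.57905759e+01  1.14211030e+02] [ 1.73928322e+01  2.25477997e+01  1.06946760e+02 -2.54444375e-14
  5.05054401e+01  1.14211030e+02]
t 4.74 p [449.3 178.5 170. ] F [0.4 0.9 0.5] w 0.2
```

Run:
```python
from fit import *
arm.line_to([449,179,53],vel=120); s=st()
snap('top','top2'); snap('side','side2')
import cv2
a=cv2.imread('pics/top2.png')[100:260,110:280]; a=cv2.resize(a,None,fx=2.5,fy=2.5,interpolation=cv2.INTER_CUBIC)
b=cv2.imread('pics/side2.png')[60:210,150:320]; b=cv2.resize(b,None,fx=2.3,fy=2.66,interpolation=cv2.INTER_CUBIC)
import numpy as np
cv2.imwrite('pics/c2.png',np.hstack([a,b[:400]]) if b.shape[0]>=400 else np.hstack([a,np.pad(b,((0,400-b.shape[0]),(0,0),(0,0)))]))
```

```text
t 5.97 p [449.4 179.1  53.7] F [0.6 0.2 1.1] w 0.2
```

View pics/c2.png

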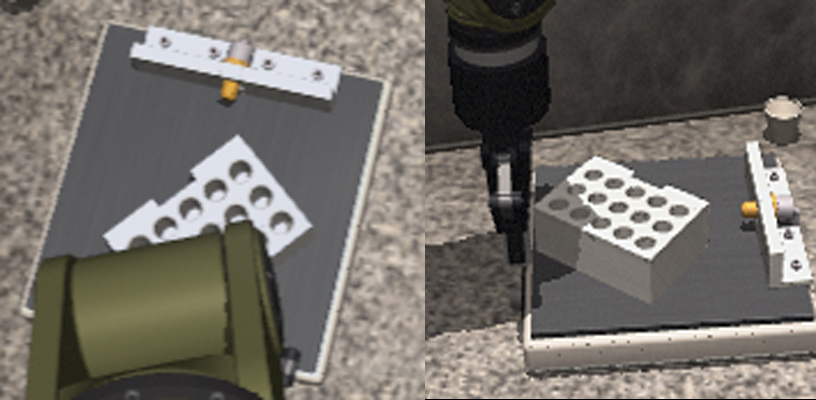

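```bash
cat > track.py <<'E'
from fit import *
from scipy.optimize import minimize
def box(p,lo,hi):  # corners
    return None
OUT=[(45,62),(45,17),(36,17),(36,-17),(45,-17),(45,-62),(-45,-62),(-45,62)]
W=[(x,y) for x in(-1,0,1) for y in(-2,-1,0,1,2)]
def render(c,p,img):
    S=4
    def poly(q): return np.round((proj(c,T(p,q))+.5)*S*16).astype(np.int32)
    h,w=img.shape; m=np.zeros((h*S,w*S),np.uint8)
    hull=cv2.convexHull(np.vstack([poly([(x,y,z) for x,y in((45,62),(45,-62),(-45,-62),(-45,62))]) for z in(38,78)]))
    cv2.fillPoly(m,[hull],130,cv2.LINE_8,4)
    cv2.fillPoly(m,[poly([(x,y,78) for x,y in OUT])],255,cv2.LINE_8,4)
    ang=np.linspace(0,2*np.pi,20)
    m=cv2.resize(m,(w,h),interpolation=cv2.INTER_AREA)
    return m
def cost(p,c,g,mask,z=None):
    m=render(c,p,g).astype(float)
    # 0 -> plate level 75, 130-> side grey, 255 -> top
    return np.mean(np.abs(m[mask]-g[mask]))
def prep(c):
    g=cv2.cvtColor(c['image'],cv2.COLOR_RGB2GRAY)
    # levels: stretch so plate->0, top->255
    H=np.array(FOOT); P=[FOOT+xh*a+yh*b for a,b in((-4,-74),(-4,74),(-195,95),(-195,-95))]
    P=[FOOT+xh*a+yh*b for a,b in((-1,-100),(-1,100),(-198,104),(-198,-104))]
    mk=np.zeros(g.shape,np.uint8); cv2.fillPoly(mk,[np.round(proj(c,P)).astype(np.int32)],1)
    hi=[q+[0,0,40] for q in P]; cv2.fillPoly(mk,[np.round(proj(c,hi)).astype(np.int32)],1)
    g=cv2.morphologyEx(g,cv2.MORPH_CLOSE,cv2.getStructuringElement(cv2.MORPH_ELLIPSE,(9,9))) # fill wells
    sat=cv2.cvtColor(c['image'],cv2.COLOR_RGB2HSV)[...,1]
    mk[sat>110]=0
    g=np.clip((g.astype(float)-75)/(210-75)*255,0,255)
    return g,mk.astype(bool)
def track(c,p0):
    g,mk=prep(c); best=None
    for dy in(-.25,0,.25):
        r=minimize(cost,[p0[0],p0[1],p0[2]+dy],args=(c,g,mk),method='Nelder-Mead',options=dict(initial_simplex=[[p0[0],p0[1],p0[2]+dy],[p0[0]+12,p0[1],p0[2]+dy],[p0[0],p0[1]+12,p0[2]+dy],[p0[0],p0[1],p0[2]+dy+.15]],xatol=.05,fatol=.005,maxiter=250))
        if best is None or r.fun<best.fun: best=r
    return best.x,best.fun
def rel(p,foot=FOOT,yaw=YH):
    q=T(p,[(45,0,38)])[0]-foot; return np.round([q@xh,q@yh,(p[2]-yaw)*57.3],1)
def show(c,p,name,box=None,k=4):
    im=c['image'][:,:,::-1].copy()
    if box is None: 
        u=proj(c,[FOOT-100*xh])[0].astype(int); box=(max(u[0]-95,0),max(u[1]-75,0))
    a=im[box[1]:box[1]+150,box[0]:box[0]+190]; a=cv2.resize(a,None,fx=k,fy=k,interpolation=cv2.INTER_CUBIC)
    if p is not None:
        q=(proj(c,T(p,[(x,y,78) for x,y in OUT]))+.5-box)*k
        cv2.polylines(a,[q.round().astype(np.int32)],True,(0,0,255),1)
    q=(proj(c,T([*FOOT[:2],YH],FT[:2]))+.5-box)*k
    cv2.polylines(a,[q.round().astype(np.int32)],False,(0,255,0),1)
    cv2.imwrite(f'pics/{name}.png',a)
E
python3 - <<'E'
from track import *
c=eyes.capture('side'); p,f=track(c,[542,202,.78]); print(p,f,rel(p)); show(c,p,'trk0')
E
```

```text
[5.48854744e+02 2.15716762e+02 4.16139071e-01] 55.61668504226387 [-77.1  21.9  30.7]
```

View pics/trk0.png

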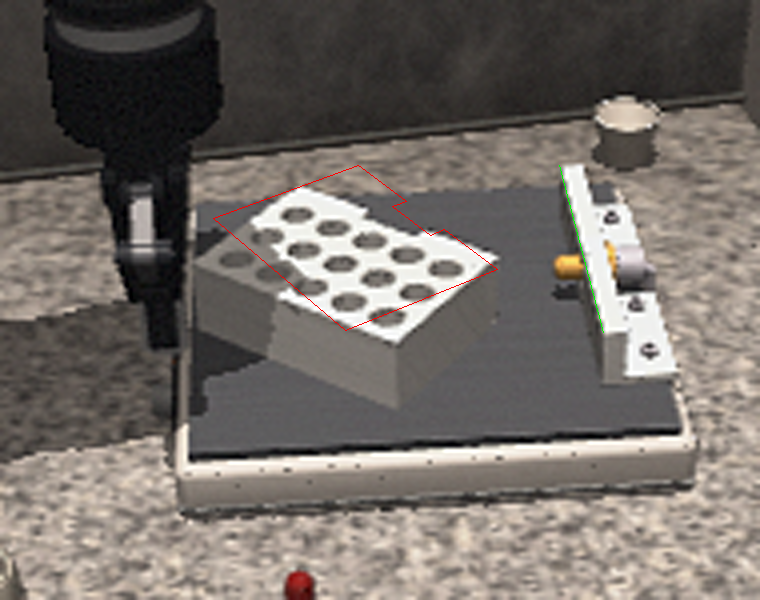

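```bash
cat > go.py <<'E'
from track import *
SIDEB=None
def pick(cam,c,uv,idx,p0,box,k=4):
    ob=np.array(uv,float)/k+box-.5
    q=np.array([i for i in idx],float)
    r=least_squares(lambda p:(proj(c,T(p,q))-ob).ravel(),p0); return r.x,r.fun
def zoom(cam,name,p=None):
    c=eyes.capture(cam); u=proj(c,[FOOT-100*xh])[0].astype(int); b=(max(u[0]-95,0),max(u[1]-75,0)); show(c,p,name,b); return c,b
E
python3 - <<'E'
from go import *
d=np.array([np.cos(.785),np.sin(.785),0])
p=np.array([449.4,179.1,53])+d*40
print(arm.line_to(p,vel=35,max_force=30)); st()
c,b=zoom('side','s3',[543.4,199.8,.79]); print(b)
E
```

```text
False
t 7.42 p [477.3 207.6  52.8] F [-6.6 -0.8  3.6] w -0.1
(np.int64(149), np.int64(72))
```

View pics/s3.png

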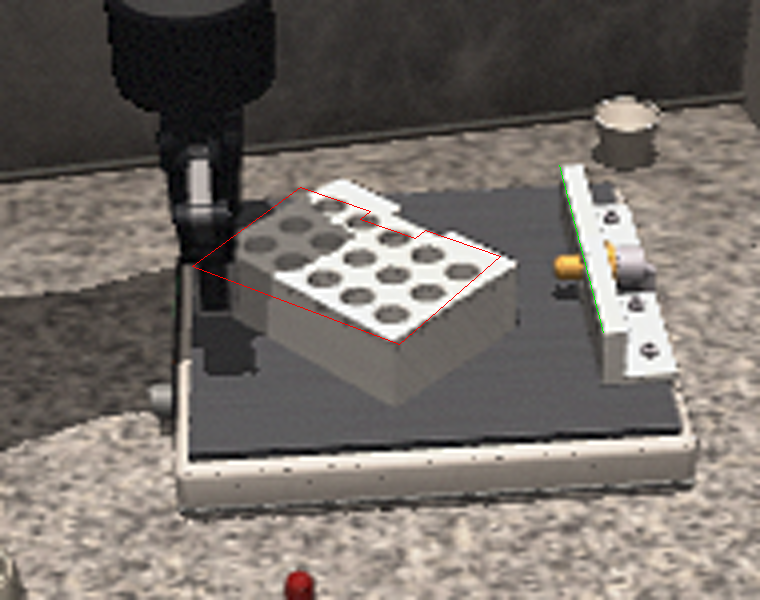

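Run:
```python
from go import *
c=eyes.capture('side')
p,f=pick('side',c,[(345,180),(517,263),(397,341),(238,247)],TC,[550,205,.5],np.array([149,72])); print(p,f.round(1),rel(p)); print(T(p,TC).round(0))
zoom('side','s3b',p)
```

```text
[557.17875214 202.92217279   0.61405203] [ 1.1 -0.7  2.2  0.3  0.5  0.2 -3.9 -0.5] [-72.6  17.4  42. ]
[[558. 280.  78.]
 [630. 178.  78.]
 [556. 126.  78.]
 [485. 228.  78.]]
```

View pics/s3b.png

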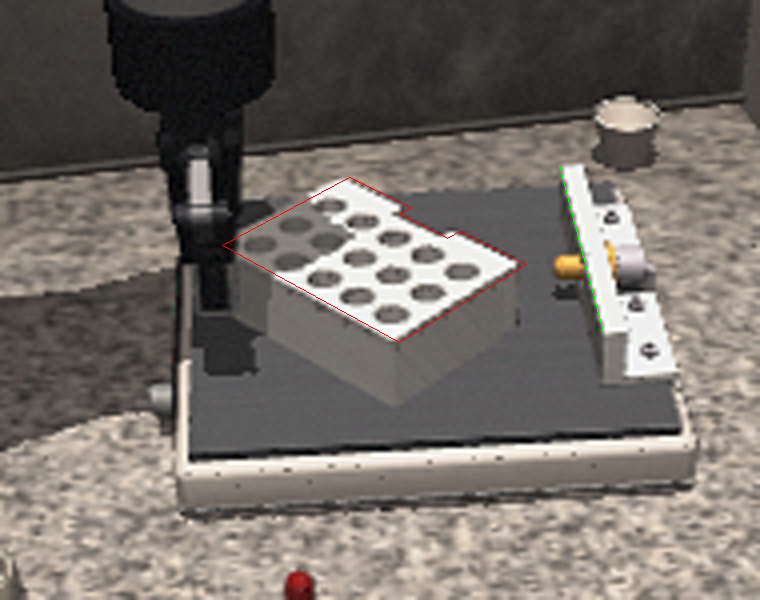

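Run:
```python
from go import *
c=eyes.capture('side')
p,f=pick('side',c,[(345,180),(517,263),(397,341),(397,404)],TC[:3]+[(-45,-62,38)],[550,205,.5],np.array([149,72])); print(p,f.round(1),rel(p)); print(T(p,TC).round(0))
print(T(p,[(-45,y,38) for y in (30,40,50)]).round(0))
```

```text
[554.83813304 204.46140275   0.6250235 ] [-0.5 -0.9  0.9 -0.2 -0.4 -0.2 -0.   1. ] [-75.5  19.   42.6]
[[555. 281.  78.]
 [628. 181.  78.]
 [555. 128.  78.]
 [482. 228.  78.]]
[[501. 202.  38.]
 [495. 211.  38.]
 [489. 219.  38.]]
```

```bash
cat >> go.py <<'E'
def rot2(a): return np.array([[np.cos(a),-np.sin(a)],[np.sin(a),np.cos(a)]])
def screw(A,B,f):
    A,B=np.array(A,float),np.array(B,float); d=B[2]-A[2]
    # COR: B=C+R(d)(A-C)
    C=np.linalg.solve(np.eye(2)-rot2(d),B[:2]-rot2(d)@A[:2])
    return np.r_[C+rot2(d*f)@(A[:2]-C),A[2]+d*f]
def fw(v): return xh*v[0]+yh*v[1]   # fence-frame vector -> world
E
python3 - <<'E'
from go import *
A=[-108.6,-11.5,.743];B=[-60,0,0]; cb=np.array([-45,50])
s=st(); p0=np.array(s['ee_pos']); p0[2]=53
c0=A[:2]+rot2(A[2])@cb
for f in(.25,.5):
    q=screw(A,B,f); c=q[:2]+rot2(q[2])@cb; print((c-c0).round(1))
    print(arm.line_to(p0+fw(c-c0),vel=40,max_force=30)); st()
c,b=zoom('side','s4')
E
```

```text
t 7.62 p [477.3 207.6  52.8] F [-6.1  0.3  2.8] w 0.2
[13.5 18.5]
False
t 8.33 p [492.9 224.5  52.9] F [-1.1 -0.7 -0.6] w 0.2
[30.1 34.2]
False
t 9.06 p [511.4 238.   53.1] F [ 0.5 -0.  -0.5] w -0.1
```

View pics/s4.png

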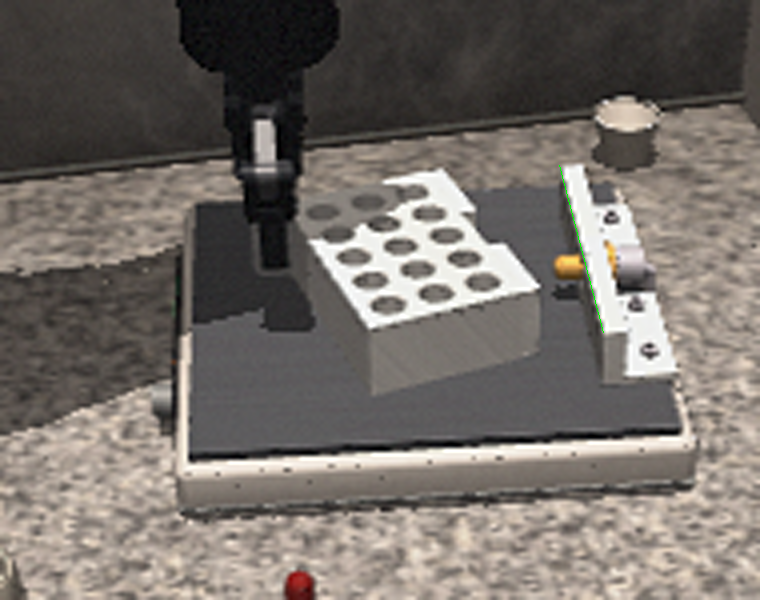

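Run:
```python
from go import *
c=eyes.capture('side')
p,f=pick('side',c,[(442,169),(540,290),(370,328),(373,395),(540,350)],TC[:3]+[(-45,-62,38),(45,-62,38)],[570,205,.3],np.array([149,72])); print(p,f.round(1),rel(p)); print(T(p,TC).round(0))
print(T(p,[(-45,y,38) for y in (30,40,50)]).round(0))
zoom('side','s4b',p)
```

```text
[5.76316551e+02 2.09399493e+02 1.99151049e-01] [ 0.  -0.4  0.5 -1.  -0.1  0.2 -0.3  0.3 -0.1  0.8] [-45.1  10.   18.2]
[[608. 279.  78.]
 [633. 158.  78.]
 [544. 140.  78.]
 [520. 261.  78.]]
[[526. 230.  38.]
 [524. 240.  38.]
 [522. 250.  38.]]
```

View pics/s4b.png

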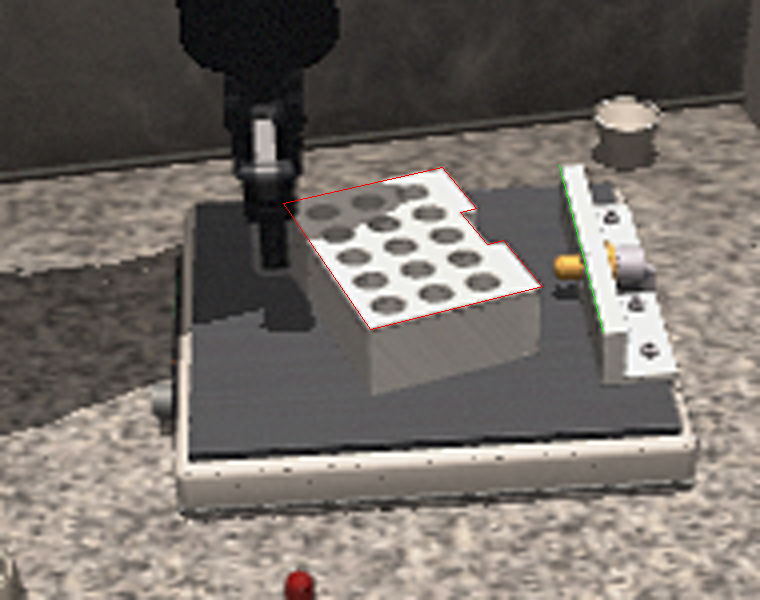

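Run:
```python
from go import *
A=[-88,-4,.325];B=[-64,0,0.0]; cb=np.array([-45,50])
s=st(); p0=np.array(s['ee_pos']); p0[2]=53
c0=A[:2]+rot2(A[2])@cb
for f in(.5,.93):
    q=screw(A,B,f); c=q[:2]+rot2(q[2])@cb; print((c-c0).round(1))
    print(arm.line_to(p0+fw(c-c0),vel=40,max_force=30)); st()
c,b=zoom('side','s5')
```

```text
t 9.21 p [511.4 238.   53.2] F [ 0.  -0.5  0.1] w -0.1
[18. 12.]
False
t 9.9 p [530.6 247.9  53. ] F [-1.6  1.2  0.9] w -0.3
[34.8 19.9]
False
t 10.52 p [548.4 253.6  53. ] F [-0.4  0.5 -0.2] w -0.1
```

View pics/s5.png

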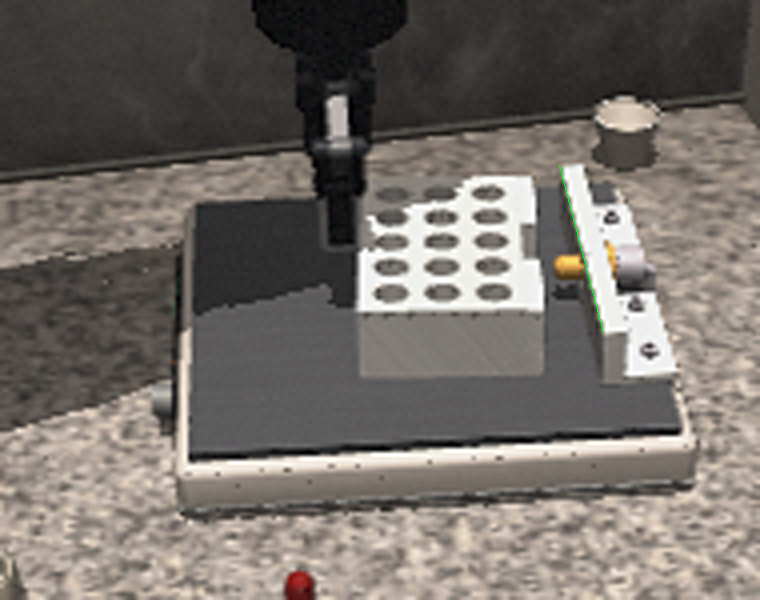

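Run:
```python
from go import *
p0=np.array(telemetry.observe()['ee_pos'])
arm.line_to(p0-25*xh,vel=100); arm.line_to(p0-60*xh+[0,0,150],vel=200)
fingers.command_gripper(85)
arm.move_to([370,-80,260],R(-.5)); st()
c,b=zoom('side','s6'); c,b=zoom('top','t6'); print(b)
```

```text
t 14.03 p [370.4 -79.6 260. ] F [0.6 0.7 0.7] w 84.9
(np.int64(96), np.int64(109))
```

View pics/s6.png

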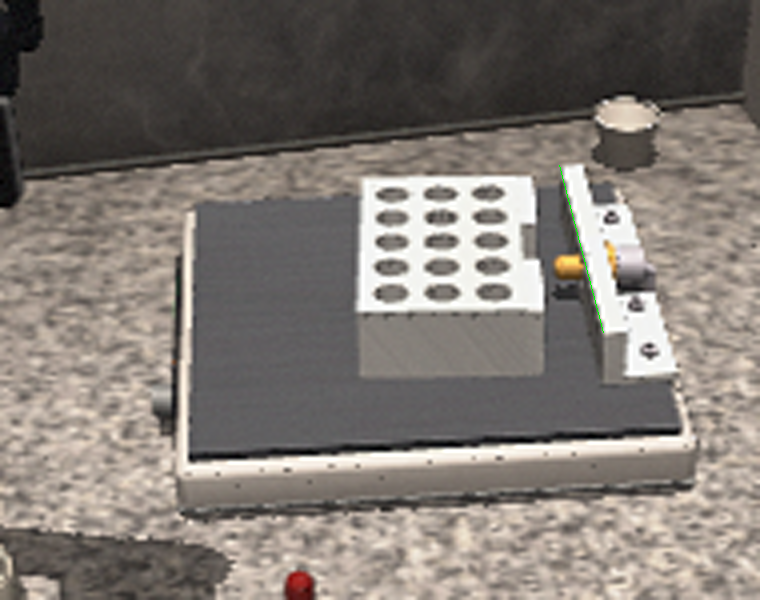

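View pics/t6.png

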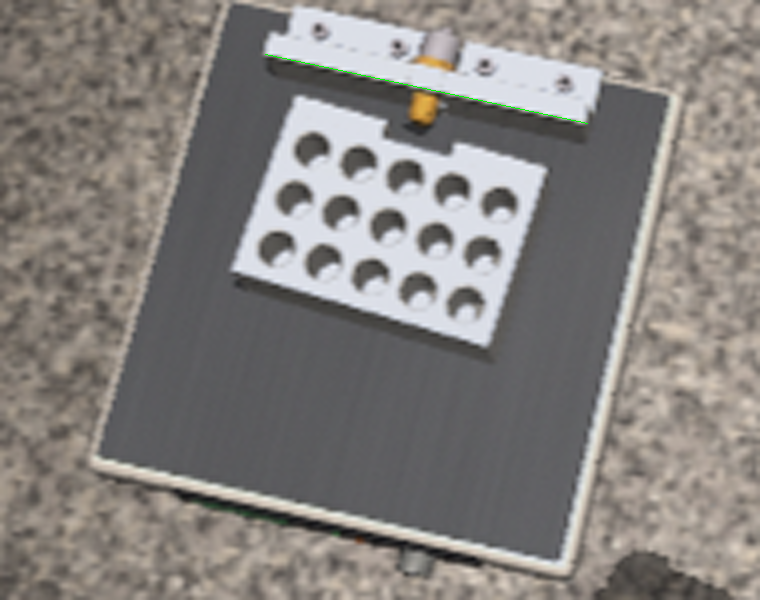

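Run:
```python
from go import *
cs=eyes.capture('side');ct=eyes.capture('top')
p1,f=pick('side',cs,[(536,176),(545,311),(358,312),(361,176)],TC,[590,210,-.2],np.array([149,72])); print('side',p1,f.round(1),rel(p1))
p2,f=pick('top',ct,[(295,96),(547,169),(488,349),(232,272)],TC,[590,210,-.2],np.array([96,109])); print('top',p2,f.round(1),rel(p2))
def rf(p,F):
    q=T(p,[(45,0,0)])[0][:2]-F[:2]; return np.r_[rot2(-F[2])@q,(p[2]-F[2])*57.3].round(1)
print('own-camera rel: side',rf(p1,[664.6,201.9,-.131]),'top',rf(p2,[663.5,203.4,-.1095]))
```

```text
side [ 5.97405737e+02  2.07230457e+02 -1.96234310e-01] [-0.5  0.1  0.1 -0.4 -0.2 -0.2  0.6  0.6] [-21.8  -7.2  -4.4]
top [ 5.95149868e+02  2.09418955e+02 -1.89303111e-01] [ 0.2 -0.  -0.  -0.1 -0.1 -0.1 -0.1  0.2] [-24.2  -5.   -4. ]
own-camera rel: side [-22.4  -6.4  -3.7] top [-23.7  -5.1  -4.6]
```

Run:
```python
from go import *
P=lambda x,y,z: np.r_[(FOOT+fw([x,y]))[:2],z]
arm.move_to(P(-150,-1,180),R()); arm.line_to(P(-150,-1,47),vel=120); st()
print(arm.line_to(P(-120,-1,47),vel=40,max_force=25)); st()
c,b=zoom('side','s7')
```

```text
t 16.78 p [515.3 219.9  47.7] F [0.4 0.1 0.3] w 85.1
False
t 17.68 p [544.8 216.   46.8] F [-3.  -1.8  0.9] w 84.6
```

View pics/s7.png

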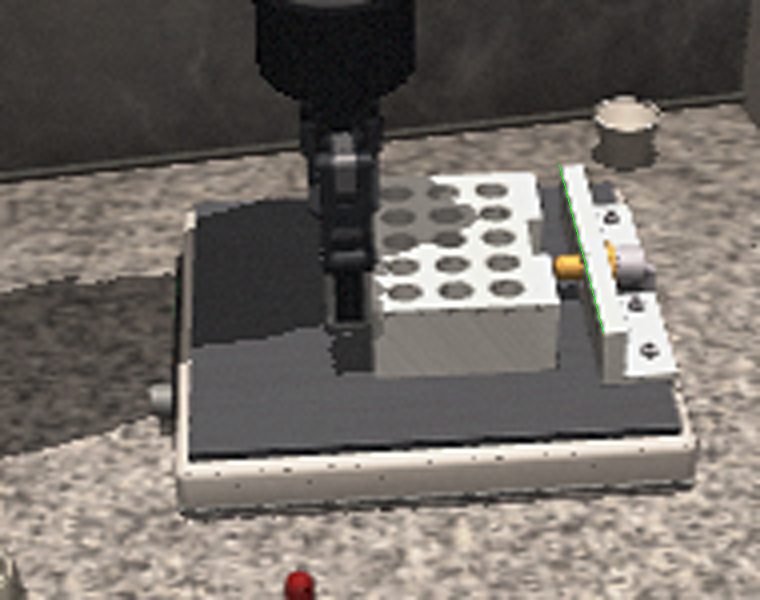

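Run:
```python
from go import *
P=lambda x,y,z: np.r_[(FOOT+fw([x,y]))[:2],z]
print(arm.line_to(P(-108,-1,47),vel=30,max_force=20)); st()
c,b=zoom('side','s8')
```

```text
False
t 18.28 p [556.9 214.9  47. ] F [-1.   0.7 -0. ] w 85.0
```

View pics/s8.png

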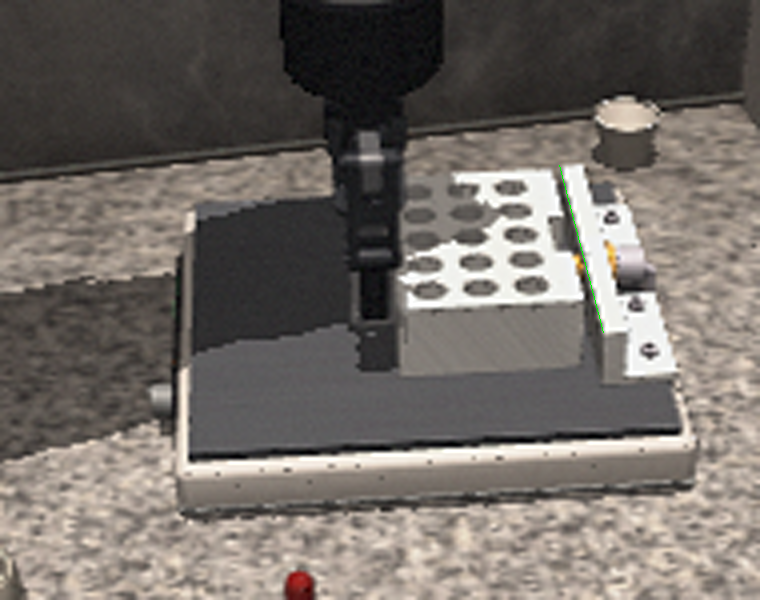

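Run:
```python
from go import *
cs=eyes.capture('side')
p1,f=pick('side',cs,[(557,168),(583,302),(399,308),(401,374),(580,366)],TC[:3]+[(-45,-62,38),(45,-62,38)],[605,210,-.1],np.array([149,72])); print('side',p1,f.round(1),rel(p1))
def rf(p,F):
    q=T(p,[(45,0,0)])[0][:2]-F[:2]; return np.r_[rot2(-F[2])@q,(p[2]-F[2])*57.3].round(1)
print(rf(p1,[664.6,201.9,-.131])); zoom('side','s8b',p1)
q=(proj(cs,T(p1,[(45,-17,78),(45,-17,56),(45,-17,38)]))+.5-[149,72])*4; print(q)
im=cs['image'][100:170,260:330,::-1]; cv2.imwrite('pics/s8c.png',cv2.resize(im,None,fx=8,fy=8,interpolation=cv2.INTER_CUBIC))
```

```text
side [ 6.14131714e+02  2.09401004e+02 -1.41585969e-01] [-0.   0.2  0.4 -0.5 -0.3 -0.2 -0.4  0.1  0.3  0.3] [-5.3 -0.6 -1.3]
[-6.   0.4 -0.6]
[[573.90901424 249.30155525]
 [572.23232729 286.12366893]
 [570.89545117 315.48311765]]
```

View pics/s8c.png

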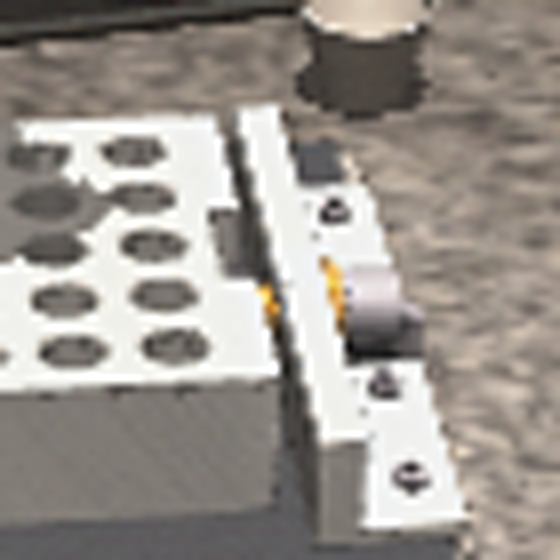

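View pics/s8b.png

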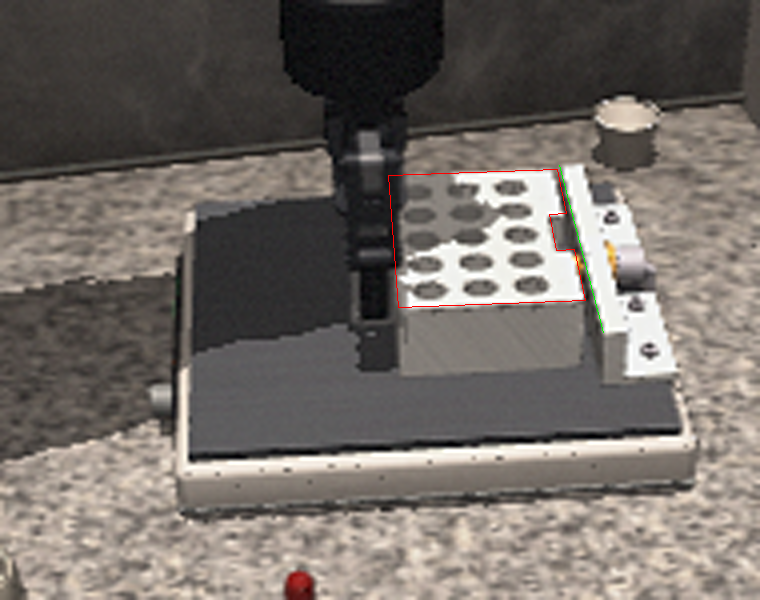

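Run:
```python
from go import *
P=lambda x,y,z: np.r_[(FOOT+fw([x,y]))[:2],z]
s=st()
for x in(-105,-102,-100,-98,-96,-94):
    r=arm.line_to(P(x,-1,47),vel=15,max_force=18); s=st(); e=np.array(s['ee_pos'])-FOOT; print(r,(e@xh).round(1),(e@yh).round(1),np.round(s['wrist_torque'],2))
    if r or np.linalg.norm(s['wrist_force'][:2])>18: break
c,b=zoom('side','s9')
```

```text
t 18.43 p [556.9 214.9  47.2] F [-0.3 -0.2  0.3] w 85.1
t 18.78 p [559.3 214.6  47.2] F [-5.8  0.5  4.1] w 84.7
False -105.4 -0.9 [0.07 0.78 0.02]
t 19.13 p [562.2 214.3  47.2] F [-7.   0.5  3.7] w 85.4
False -102.4 -0.9 [0.13 0.93 0.  ]
t 19.42 p [564.  214.1  47.2] F [-7.3  0.3  4.7] w 85.2
False -100.6 -0.8 [ 0.09  1.08 -0.07]
t 19.62 p [563.7 214.1  46.7] F [ 0.1 -1.4 -0.2] w 84.9
True -100.9 -0.9 [ 0.03 -0.04 -0.03]
```

View pics/s9.png

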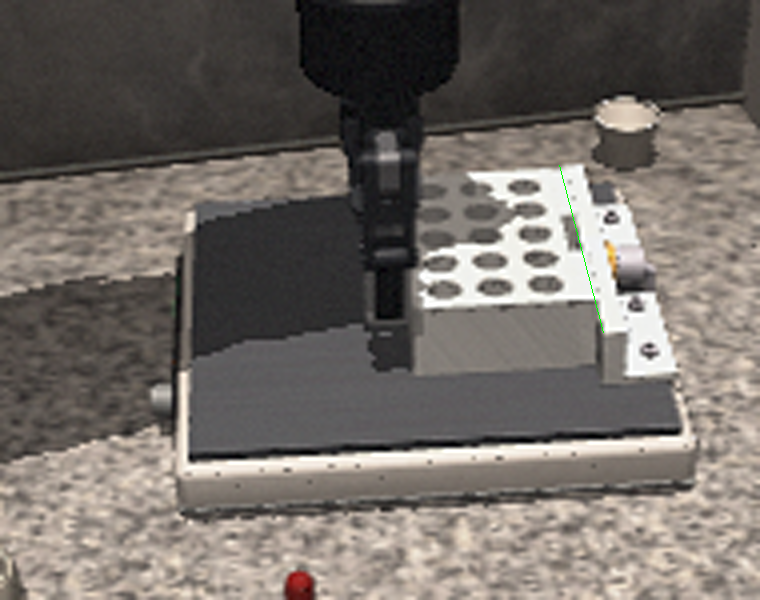

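Run:
```python
from go import *
P=lambda x,y,z: np.r_[(FOOT+fw([x,y]))[:2],z]
r=arm.line_to(P(-94,-1,47),vel=12,max_force=28); s=st(); e=np.array(s['ee_pos'])-FOOT; print(r,e@xh)
arm.line_to(P(-130,-1,47),vel=60); arm.line_to(P(-160,-1,190),vel=200)
arm.move_to([370,-80,260],R(-.5)); arm.dwell(.3); st()
cs,b=zoom('side','s10'); ct,b=zoom('top','t10')
im=cs['image'][105:170,225:325,::-1]; cv2.imwrite('pics/s10c.png',cv2.resize(im,None,fx=7.5,fy=7.5,interpolation=cv2.INTER_CUBIC))
```

```text
t 20.02 p [563.5 214.   46. ] F [-0.2 -0.5 -0.1] w 84.9
True -101.11255016217709
t 23.11 p [370.2 -79.7 259.8] F [ 0.4 -0.9  0.3] w 85.1
```

View pics/t10.png

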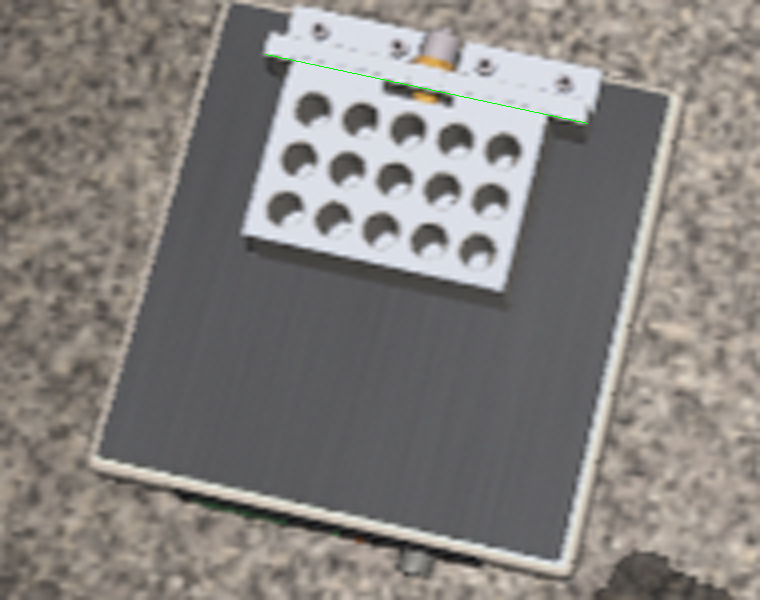

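View pics/s10c.png

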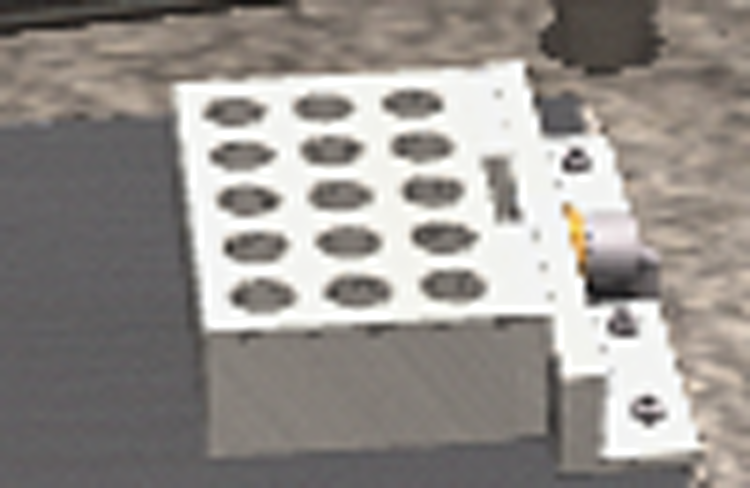

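View pics/s10.png

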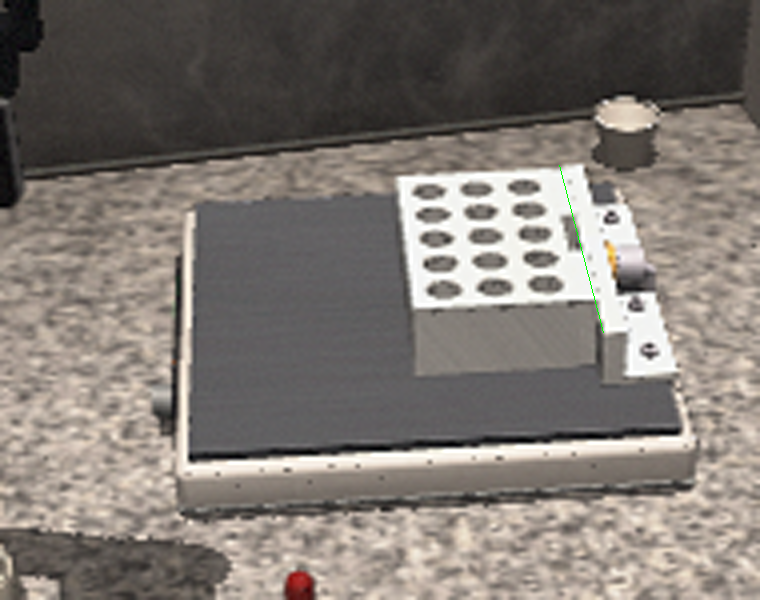

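Run:
```python
from go import *
cs=eyes.capture('side');ct=eyes.capture('top')
def rf(p,F):
    q=T(p,[(45,0,0)])[0][:2]-F[:2]; return np.r_[rot2(-F[2])@q,(p[2]-F[2])*57.3].round(1)
p1,f=pick('side',cs,[(600,303),(410,309),(398,177),(415,376)],[TC[1],TC[2],TC[3],(-45,-62,38)],[620,208,-.12],np.array([149,72])); print('side',p1,f.round(1),rf(p1,[664.6,201.9,-.131]))
p2,f=pick('top',ct,[(504,292),(243,236)],[TC[2],TC[3]],[620,208,-.12],np.array([96,109])); print('top',p2,f.round(1),rf(p2,[663.5,203.4,-.1095]))
im=ct['image'][110:190,150:250,::-1]; cv2.imwrite('pics/t10c.png',cv2.resize(im,None,fx=7.5,fy=7.5,interpolation=cv2.INTER_CUBIC))
for q in('beaker','dropper','weighing_bottle','stopper'):
    for cam,c in(('side',cs),('top',ct)):
        print(cam,q,[(onz(c,r['xy'],0).round(0)[:2].tolist(),round(r['score'],2)) for r in models.mark_of(q,cam)[:1]])
```

```text
side [ 6.20046283e+02  2.06437292e+02 -1.34702867e-01] [-0.3 -0.4  0.5  0.2  0.2  0.  -0.4  0.2] [ 0.2 -1.5 -0.2]
top [ 6.18326882e+02  2.09424569e+02 -1.12909790e-01] [-0.1 -0.   0.1  0. ] [-0.6  0.9 -0.2]
side beaker [([402.0, -84.0], 0.85)]
top beaker [([401.0, -82.0], 0.49)]
side dropper [([484.0, -46.0], 0.66)]
top dropper [([484.0, -44.0], 0.75)]
side weighing_bottle [([591.0, -63.0], 0.73)]
top weighing_bottle [([584.0, -55.0], 0.81)]
side stopper [([589.0, 209.0], 0.27)]
top stopper [([410.0, -18.0], 0.55)]
```

View pics/t10c.png

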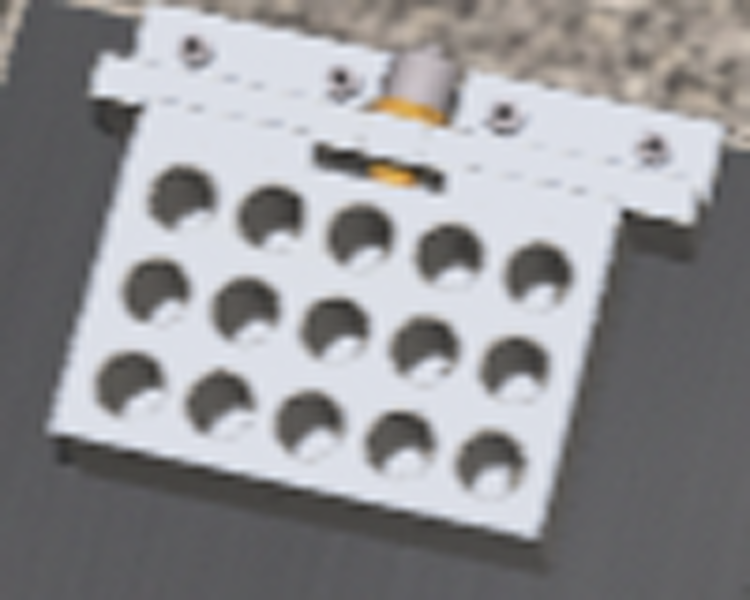

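The block sits flush, with x within ±0.6 mm, y within ±1.5 mm and −0.2°. The probe is in the middle of the notch, nothing else on the bench has moved, and the hand is clear.

Run:
```python
from go import *
st(); print(sign_off())
```

```text
t 23.71 p [370. -80. 260.] F [ 0.4 -0.7  0.2] w 85.1
the job is handed in; nothing more can be done
None
```

The block is home against the fence with the probe in the middle of the notch, and I handed the job in at 23.7 s of the allowed 64 s.

**What I did:** With the fingers shut, I pushed on the back face near its left end along an arc. That turned the block about 55° clockwise and moved it forward, leaving it about 4° past square. Then I opened the fingers and pushed the back face with both at once. This squared the block and slid it against the fence, where the force cut-offs (18 N, then 28 N) stopped the push. I then backed the hand off and swung it clear.

**Last checks**, with the hand away:

| Camera | Distance from fence | Off centre along fence | Angle |
|---|---|---|---|
| Side | +0.2 mm | −1.5 mm | −0.2° |
| Top | −0.6 mm | +0.9 mm | −0.2° |

- **Agreement:** these are relative to the fence as seen by the same camera. In absolute position the two cameras differ by 2 to 3 mm. Both results are well inside the limits.
- **Probe:** the top picture shows it in the middle of the notch. I could not read how far it is pushed in; I take that from the block's position.
- **Bystanders:** the beaker, dropper bottle and weighing bottle were found within about 7 mm of their first places, which is about the networks' scatter. The top camera found the stopper about 3 mm from its first place. The side camera missed it and reported a low-score false hit (0.27) on the heater.

Automatic tracking of the block failed because of the arm's shadow, so I picked the block's corners by eye in the pictures and fitted its pose to them.

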